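Slide the board carrier round the bend into its catch

ROBOT

A 7-joint arm with a two-finger parallel gripper is mounted at the origin on a cart in front of the work surface, level with it; the furniture and walls round the work are solid. World frame = base frame: x ahead of the robot, y to its left, z up, the work surface at z = 0. Lengths are in m, angles in rad, forces in N, time in s.
With the tool pointing down it reaches from about 0.4 to 0.85 m from the base axis. Payload 4.5 kg.
Tool frame: the origin (TCP) lies midway between the tips of the shut fingers; the grasp point (between the pads) lies 19 mm behind it (pinch_z is the z of the grasp point in the tool frame, in m); z points along the fingers, y is the direction in which the jaws open and shut (so a half turn about z gives the same grasp; the last joint's range is limited). The gripper opens to 85 mm and grips with 20 to 120 N. Pads are 22 mm wide; open, the fingers measure 114 mm over their backs; the gripper's body (76 mm by 85 mm) begins 54 mm behind the grasp point. The pads swing forward as they close: fully open they stand 13 mm farther back than shut.
Start: joints at [-1.298, 0.689, -0.195, 1.565, 0.157, 0.902, -0.215], TCP at [0.148, 0.607, 0.231] pointing down, gripper open.
Joint ranges: [-3.01, 3.01], [-0.46, 2.08], [-1.47, 1.51], [0.13, 2.56], [-1, 4.14], [0.04, 2.09], [-2.66, 2.66]. Speed limits (rad/s): [2.57, 2.57, 3.14, 3.14, 3.14, 3.14, 3.14].

INTERFACE

Orientations are given as a unit quaternion [w, x, y, z].
In Python, from workcell import * gives the robot as it stands.
- The arm moves only by the tool send_rows, never from a script. Its argument "moves" is a list of rows, each an object of numbers: "fingers": the closure, from 0 (fully open) to 1 (shut); "x", "y", "z": the shift along the tool's x, y, z in cm; "roll": the turn about the tool's z in degrees. In form: [{"fingers": .., "x": .., "y": .., "z": .., "roll": ..}, ...]. A call has 1 to 20 rows; each row shifts and turns the commanded pose from where the row before left it, along the tool's axes as they then stand; what a row does not reach is not made up. A row lasts 1/10 s, in which the tool goes at most 50 mm and 8.59 degrees, less where a joint would pass 70% of its speed; a pose out of reach is approached as far as the arm can. A call is refused whole if a number of a shift passes 5 or a number of a turn 8.59, either way. A call with a gripper value outside its range is refused whole. The fingers move at their own pace and stop on an object; the grip force is fixed at half the most. Time passes only in rows, so rows that do not move let the fingers close. It gives the time, the measured TCP pose, the force and the opening at its end, in the units of the state.
- get_state(): the state, without advancing time (a new reading comes with each control period).
- camera(name): name is "side" or "top" or "wrist"; returns (picture, depth): 400x640x3 uint8, blue, green, red; 400x640 float32, m along the optical axis (not along the pixel's ray), 0 where there is no reading.
- camera_info(name): a dict with "fx", "fy", "cx", "cy" (pixels), "distortion" ([k1, k2, p1, p2, k3] as OpenCV has them; the pictures are not rectified), "position" and "rotation" of the camera in the world. Camera axes: x right, y down, z forward; pixel columns grow to the right and rows downward; lengths in m; the calibration is good to about 2 mm. A picture is of the moment at which its call begins: read the wrist's pose just before it. camera_info takes no time and is no camera call; for the wrist camera it gives the pose at the moment of the call.
- close_job(): hands the job in, once; it reports no verdict.
The state is a dict: "t": time; "q": joint angles; "joint_velocities": joint speeds; "joint_efforts": joint torques, N m; "eef_pos": TCP position; "tool_rot": TCP orientation; "contact_force": force on the tool from outside, world axes, zero at the start; "wrist_torque": the same for the moment, N m; "gripper_width": finger opening in m.
Only numpy, scipy, OpenCV 4.12 (cv2) and the standard library are available. Lean on these libraries where they do the work, as an engineer would, in place of code of your own. Each camera call takes 0.05 s, during which the arm holds its last target. There are 200 camera calls.

TASK

Push the orange board carrier by its black knob along the guide rails, round the bend and down the exit leg, until it clicks in between the two sprung brass rollers and is pressed fully home, so that the black sprung buffer of the blue stop just gives; then let go of it. Ease it round by feel: keep its shoes down in the channel, do not jam it on the rails (bear on them with less than 20 N), do not drive the buffer in by more than 2 mm, and leave the things round about where they are.

Things in the scene. Friction and masses are not known exactly. Their poses are not given: they have to be found in the camera images.
- track: Black plate 250 x 300 x 8 mm on four legs, top 70 mm above the bench, fixed, with two aluminium rails 8 mm thick and 10 mm high. Origin on the bench, 25 mm in y from under the plate's centre. The channel between the rails is 27 mm wide; its centreline is the entry leg, along +x at y = -80 mm from x = -115 to -10, a quarter-circle bend to the left, then the exit leg, along +y at x = +60 from y = -10 to +155.
- bend (a point): Centre of the quarter-circle bend, on the plate's top (at -10, -10, +70 mm in the track's frame). The channel's centreline runs round it at a radius of 70 mm; rail faces at 56.5 and 83.5 mm.
- knob (a point): Middle of the grip of the carrier's round upright black knob, 18 mm thick; knob top 15 mm above, deck top 35 mm below this point. Axes are the carrier's, +x forward along the channel. The loose carrier (80 x 50 mm orange deck, 0.17 to 0.35 kg) slides on two round white shoes 24 mm across, 22 mm ahead of and behind the knob, 1.5 mm play each side; a loose hold lets it turn and settle.
- catch_left (a joint): How far the left brass roller is pushed out, m. 0: free; about 0.006: the bulge of the deck is passing; about 0.003: carrier home, caught. The rollers stand on the blue stop, 29 mm before the buffer's face, each side of the exit leg, and take 5 to 9 N in all to push past; then they pull the carrier on to the buffer. Tops 23 mm above the plate.
- catch_right (a joint): The same for the right brass roller.
- buffer (a joint): How far the black sprung buffer of the blue stop is driven in, m. It faces the carrier at the end of the exit leg, is stiff (with the rollers helping, a push of 7 to 9 N starts it, then 4 to 5 N per mm) and springs back out (0) when let go. The stop is set anew each time: with the carrier home, the knob lies anywhere from y = +35 to +90 mm in the track's frame; not measured, feel for it. Stop's top 25 mm above the plate.
- flush_cutter: Red-handled cutter lying on the mat, a bystander. Origin at the middle of its underside.
- tweezers_fine: Steel tweezers lying on the mat, a bystander. Origin at the middle of the underside.
- carton_c: Small brown carton 50 x 50 x 42 mm, a bystander. Origin at the middle of its underside.
- flux_jar: Small amber jar with a white cap, 44 mm across, 47 mm high, a bystander. Origin at the middle of its underside.
- polyimide_tape: Amber tape roll lying flat, 60 mm across, 12 mm high, a bystander. Origin at the middle of its underside.
Things that resemble listed ones, but are neither listed nor needed, are in the scene too. There is more than one size of the part that bears knob; the job needs the larger.

How it is judged:
On the way, in this order (a step that is already met when the one before it is completed fails the run):
1. the carrier has come round the bend along the channel (y of knob in the frame of track above 0 m), for 0.1 s.
2. pressed home: the buffer gives by at least 0.4 mm (value of joint buffer above 0.0004 m), for 0.04 s.
At the end, for the whole second after the job is handed in: The carrier stands level in the channel at the end of the exit leg, at the buffer, caught by both brass rollers (each pushed out between 1 and 5.2 mm, that is, sprung in behind the deck's front bulges), the buffer not held in by more than 1 mm, and the carrier let go (value of joint catch_left between 0.001 and 0.0052 m and value of joint catch_right between 0.001 and 0.0052 m and y of knob in the frame of track above 0.03 m and value of joint buffer below 0.001 m and height (world z) of knob below 0.129 m and angle between knob's own z axis and vertical below 0.06 rad); the robot touches nothing.
It fails at once if the carrier is jammed on the rails or the plate with more than 20 N (contact force between track and anything else above 20 N).
It fails at once if the buffer is driven in by more than 2 mm (value of joint buffer above 0.002 m).
It fails at once if the carrier is lifted by more than 7 mm (height (world z) of knob above 0.132 m).
It fails at once if a bystander is shifted by more than 20 mm (distance of any of flush_cutter, tweezers_fine, carton_c, flux_jar, polyimide_tape from where it was at the start of the episode above 0.02 m).
It also fails if it takes over 59 s, if anything falls off the work surface, if the arm or the gripper's body presses on something with over 40 N, if the wrist force passes 120 N, or if a joint passes its speed limit or range.

## Working session

There is one attempt and no reset: what is moved stays moved. The work goes in short steps, Python scripts to look and compute and a tool call to move; the robot and the scene stay as the last step left them, time stands still between calls to the robot, and variables do not carry over. Pictures are saved under pics/ and viewed, about 8 in all and at most 12, crops included, and the job is handed in when it is done.

Besides the shell and the picture viewer there is one more tool, called after "Request:" as name([rows], argument=value, ...), one row to a line, values as JSON. send_rows: Moves the arm, as the interface text tells. Its arguments: {"type":"object","properties":{"moves":{"type":"array"}},"required":["moves"]}

```bash
mkdir -p pics; ls
python3 - <<'E'
from workcell import *
import cv2
s=get_state();print(s)
for n in("top","side"):
    p,d=camera(n);cv2.imwrite(f"pics/{n}0.png",p);import numpy as np;np.save(f"{n}0.npy",d);print(n,camera_info(n))
E
```

```text
pics
{'t': 0.0, 'q': array([-1.29819853,  0.68999723, -0.19453166,  1.56639766,  0.15728481,
        0.90252221, -0.2150967 ]), 'joint_velocities': array([-0.00156517,  0.00045645, -0.00111587,  0.00100484, -0.00050315,
       -0.00153854,  0.00188484]), 'joint_efforts': array([ 1.57083959e-04, -5.39615571e+01, -1.26672540e+00, -1.58542871e+01,
        8.96532816e-03,  9.54027608e-03,  7.22165794e-06]), 'eef_pos': array([0.14771091, 0.60658642, 0.23046196]), 'tool_rot': array([-5.43696847e-05,  1.19066439e-01,  9.92885819e-01, -9.64723532e-04]), 'contact_force': array([ 0.313945  ,  0.0484561 , -0.47937296]), 'wrist_torque': array([0.02448673, 0.00747319, 0.00693165]), 'gripper_width': 0.08549734550360455}
top {'fx': 406.2105778336902, 'fy': 406.2105778336902, 'cx': 323.6254958321238, 'cy': 196.55296560211468, 'distortion': array([0.01307118, 0.        , 0.        , 0.        , 0.        ]), 'position': array([0.46257898, 0.06563014, 1.37814719]), 'rotation': array([-0.03423058,  0.70654179, -0.70590609,  0.03638075])}
side {'fx': 501.8983636446223, 'fy': 501.8983636446223, 'cx': 314.5018349790183, 'cy': 199.43363106313834, 'distortion': array([-0.00214806,  0.        ,  0.        ,  0.        ,  0.        ]), 'position': array([-0.24229741, -1.16402103,  1.39260099]), 'rotation': array([-0.39160564,  0.87624735, -0.25337838,  0.12097522])}
```

View pics/top0.png

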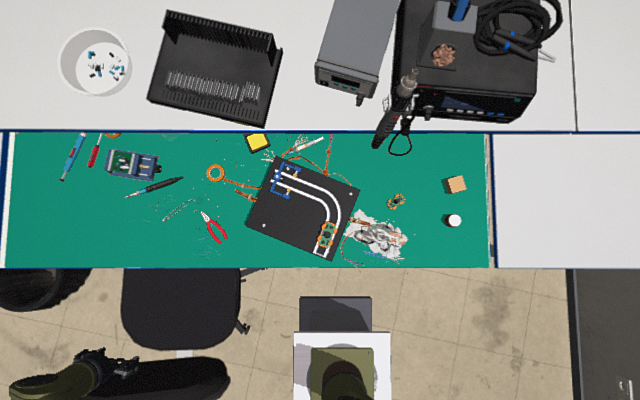

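View pics/side0.png

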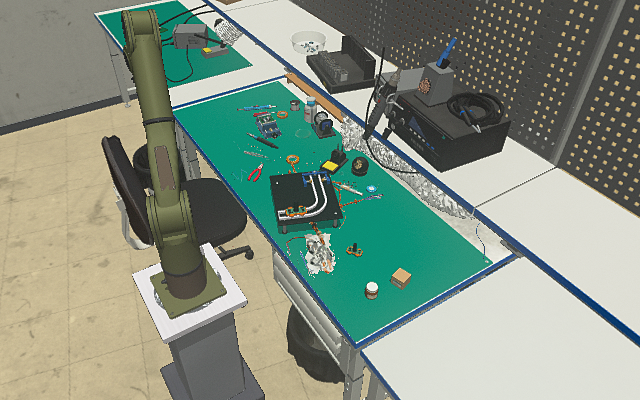

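Top view: the track plate is at about (303,207), the orange carrier near (327,235) on the entry leg and the blue stop near (287,180). A similar part lies loose at (397,201). I'll zoom in on the track and measure it.

```bash
cat > h.py <<'E'
import numpy as np, cv2
from scipy.spatial.transform import Rotation as R
def rot(q): return R.from_quat([q[1],q[2],q[3],q[0]])
def ray(ci,uv):
    K=np.array([[ci['fx'],0,ci['cx']],[0,ci['fy'],ci['cy']],[0,0,1]])
    n=cv2.undistortPoints(np.array(uv,float).reshape(-1,1,2),K,np.array(ci['distortion']))[:,0]
    return rot(ci['rotation']).apply(np.c_[n,np.ones(len(n))])
def at_z(ci,uv,z):
    d=ray(ci,uv);p=np.array(ci['position']);return p+d*((z-p[2])/d[:,2])[:,None]
def with_d(ci,uv,dep): 
    return np.array(ci['position'])+ray(ci,uv)*np.array(dep)[:,None]
def project(ci,P):
    K=np.array([[ci['fx'],0,ci['cx']],[0,ci['fy'],ci['cy']],[0,0,1]])
    Ri=rot(ci['rotation']).inv();c=Ri.apply(np.atleast_2d(P)-np.array(ci['position']))
    return cv2.projectPoints(c,np.zeros(3),np.zeros(3),K,np.array(ci['distortion']))[0][:,0]
def cloud(ci,d):
    v,u=np.indices(d.shape);P=with_d(ci,np.c_[u.ravel(),v.ravel()],d.ravel());return P.reshape(*d.shape,3)
E
python3 - <<'E'
from workcell import *
from h import *
p=cv2.imread('pics/top0.png');d=np.load('top0.npy');ci=camera_info('top')
P=cloud(ci,d)
z=P[...,2]; sub=np.zeros(d.shape,bool);sub[145:270,235:370]=1
m=sub&(z>.06)&(z<.078)
# plate + rails
m2=sub&(z>.06)&(z<.15)
n,l,st,c=cv2.connectedComponentsWithStats(m2.astype(np.uint8))
k=1+np.argmax(st[1:,4]);m2=l==k
xy=at_z(ci,np.argwhere(m&(l==k))[:,::-1],.07)[:,:2]
r=cv2.minAreaRect((xy*1000).astype(np.float32));print(r,cv2.boxPoints(r))
for s in ((327,235),(327,225),(287,180),(397,201)): print(s,P[s[1],s[0]])
hi=sub&(z>.1);print([ (tuple(q[::-1]),np.round(P[q[0],q[1]],3)) for q in np.argwhere(hi)[::3]])
cv2.imwrite('pics/c.png',cv2.resize(p[145:270,235:370],None,fx=4.5,fy=4.5,interpolation=cv2.INTER_CUBIC))
E
```

```text
((558.3336791992188, 129.25267028808594), (299.0031433105469, 249.07479858398438), 67.82778930664062) [[386.58472   37.805557]
 [617.24133  -56.1932  ]
 [730.08264  220.69978 ]
 [499.42603  314.69855 ]]
(327, 235) [0.46946996 0.05154808 0.13716708]
(327, 225) [0.50122206 0.05101351 0.09033681]
(287, 180) [0.64745308 0.18061088 0.0711703 ]
(397, 201) [ 0.58110265 -0.1788658   0.0520941 ]
[((np.int64(321), np.int64(148)), array([0.463, 0.066, 1.378])), ((np.int64(276), np.int64(150)), array([0.463, 0.066, 1.378])), ((np.int64(310), np.int64(166)), array([0.463, 0.066, 1.378])), ((np.int64(348), np.int64(169)), array([0.463, 0.066, 1.378])), ((np.int64(340), np.int64(174)), array([0.463, 0.066, 1.378])), ((np.int64(287), np.int64(184)), array([0.463, 0.066, 1.378])), ((np.int64(344), np.int64(185)), array([0.463, 0.066, 1.378])), ((np.int64(312), np.int64(190)), array([0.463, 0.066, 1.378])), ((np.int64(356), np.int64(195)), array([0.463, 0.066, 1.378])), ((np.int64(336), np.int64(199)), array([0.463, 0.066, 1.378])), ((np.int64(342), np.int64(207)), array([0.463, 0.066, 1.378])), ((np.
[... 574 characters left out ...]
p.int64(326), np.int64(235)), array([0.469, 0.055, 0.14 ])), ((np.int64(329), np.int64(235)), array([0.469, 0.046, 0.143])), ((np.int64(326), np.int64(236)), array([0.466, 0.055, 0.137])), ((np.int64(329), np.int64(236)), array([0.466, 0.045, 0.133])), ((np.int64(335), np.int64(237)), array([0.463, 0.066, 1.378])), ((np.int64(269), np.int64(243)), array([0.463, 0.066, 1.378])), ((np.int64(339), np.int64(246)), array([0.463, 0.066, 1.378])), ((np.int64(275), np.int64(248)), array([0.463, 0.066, 1.378])), ((np.int64(290), np.int64(252)), array([0.463, 0.066, 1.378])), ((np.int64(274), np.int64(262)), array([0.463, 0.066, 1.378])), ((np.int64(241), np.int64(265)), array([0.463, 0.066, 1.378]))]
```

View pics/c.png

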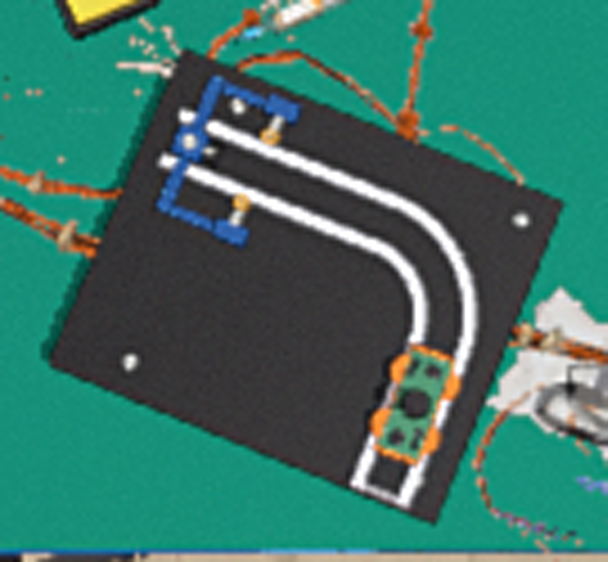

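Crop: the carrier with its black knob at crop (415,403). The channel runs up, then bends left to the blue stop at about (190,140). The plate fits 299 x 249 mm (given 300 x 250), with track x axis at -22.2°. The knob sits at track (-53,-81), close to the -80 mm centreline. I'll align the tool y axis with the entry leg and go above the knob.

Request:
send_rows([
  {"fingers": 0, "x": 0, "y": 0, "z": 0, "roll": 8.2},
  {"fingers": 0, "x": 0, "y": 0, "z": 0, "roll": 8.2},
  {"fingers": 0, "x": 0, "y": 0, "z": 0, "roll": 8.2},
  {"fingers": 0, "x": 0, "y": 0, "z": 0, "roll": 8.2},
  {"fingers": 0, "x": 0, "y": 0, "z": 0, "roll": 8.2},
  {"fingers": 0, "x": 0, "y": 0, "z": 0, "roll": 8.2},
  {"fingers": 0, "x": 0, "y": 0, "z": 0, "roll": 8.2},
  {"fingers": 0, "x": 0, "y": 0, "z": 0, "roll": 8.2},
  {"fingers": 0, "x": 0, "y": 0, "z": 0, "roll": 8.2},
  {"fingers": 0, "x": 0, "y": 0, "z": 0, "roll": 8.2},
  {"fingers": 0, "x": 0, "y": 0, "z": 0, "roll": 8.2},
  {"fingers": 0, "x": 0, "y": 0, "z": 0, "roll": 8.3},
])

```text
t: 1.3
eef_pos: [0.1475, 0.607, 0.2309]
tool_rot: [0.0, 0.832, 0.556, -0.0]
contact_force: [-0.6, -0.7, 0.1]
gripper_width: 0.0848
```

Request:
send_rows([
  {"fingers": 0, "x": -1.9, "y": 2.5, "z": 0, "roll": 0},
  {"fingers": 0, "x": -1.9, "y": 2.5, "z": 0, "roll": 0},
  {"fingers": 0, "x": -1.9, "y": 2.5, "z": 0, "roll": 0},
  {"fingers": 0, "x": -1.9, "y": 2.5, "z": 0, "roll": 0},
  {"fingers": 0, "x": -1.9, "y": 2.5, "z": 0, "roll": 0},
  {"fingers": 0, "x": -1.9, "y": 2.5, "z": 0, "roll": 0},
  {"fingers": 0, "x": -1.9, "y": 2.5, "z": 0, "roll": 0},
  {"fingers": 0, "x": -1.9, "y": 2.5, "z": 0, "roll": 0},
  {"fingers": 0, "x": -1.9, "y": 2.5, "z": 0, "roll": 0},
  {"fingers": 0, "x": -1.9, "y": 2.5, "z": 0, "roll": 0},
  {"fingers": 0, "x": -1.9, "y": 2.5, "z": 0, "roll": 0},
  {"fingers": 0, "x": -1.9, "y": 2.5, "z": 0, "roll": 0},
  {"fingers": 0, "x": -1.9, "y": 2.5, "z": 0, "roll": 0},
  {"fingers": 0, "x": -1.9, "y": 2.5, "z": 0, "roll": 0},
  {"fingers": 0, "x": -1.9, "y": 2.5, "z": 0, "roll": 0},
  {"fingers": 0, "x": -1.9, "y": 2.5, "z": 0, "roll": 0},
  {"fingers": 0, "x": -1.9, "y": 2.5, "z": 0, "roll": 0},
  {"fingers": 0, "x": -1.9, "y": 2.5, "z": 0, "roll": 0},
  {"fingers": 0, "x": -1.9, "y": 2.5, "z": 0, "roll": 0},
  {"fingers": 0, "x": 0, "y": 0, "z": 0, "roll": 0},
])

```text
t: 3.3
eef_pos: [0.4534, 0.0892, 0.2314]
tool_rot: [0.001, 0.832, 0.555, 0.0]
contact_force: [-0.7, 0.3, -0.0]
gripper_width: 0.0853
```

Run:
```python
from workcell import *
from h import *
s=get_state();print(s['t'],s['q'],s['eef_pos'],s['tool_rot'],s['contact_force'])
ci=camera_info('wrist');p,d=camera('wrist');cv2.imwrite('pics/w1.png',p);np.save('w1.npy',d);np.save('w1ci.npy',ci);print(ci)
```

```text
3.3 [-0.43219249  0.48991931  0.20609758  2.05283368 -0.16371417  0.61256436
 -0.5103477 ] [0.45343503 0.08920924 0.23137851] [1.45940955e-03 8.32047902e-01 5.54701815e-01 2.36737454e-04] [-0.67586589  0.32093494 -0.02226879]
{'fx': 327.62190190635096, 'fy': 327.62190190635096, 'cx': 321.6632728385044, 'cy': 195.2261002124357, 'distortion': array([-0.02662911,  0.        ,  0.        ,  0.        ,  0.        ]), 'position': array([0.48367416, 0.16439664, 0.37274255]), 'rotation': array([ 0.15770898,  0.96780335, -0.19388204, -0.02990482])}
```

View pics/w1.png

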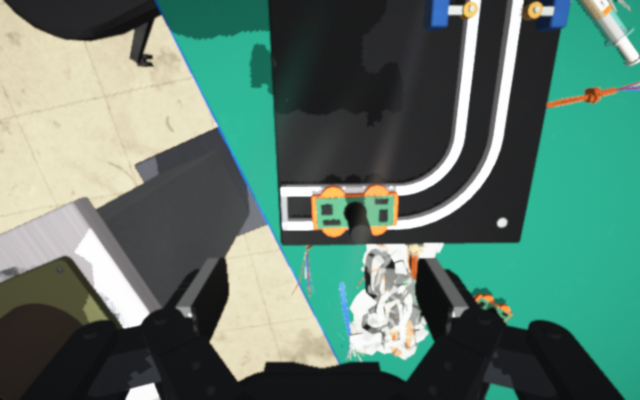

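Wrist view: carrier at about (355,210) on the entry leg, bend at right, rollers at (470,10) and (535,10), and the rails clearly white. I'll fit the track pose by projecting the rail model onto the picture.

```bash
cat > fit.py <<'E'
from h import *
from scipy.optimize import minimize
def centre(s,off=0):
    # s along centreline from x=-115; off to the left
    s=np.asarray(s,float);a=105;b=70*np.pi/2
    th=np.clip((s-a)/70,0,np.pi/2)
    x=np.where(s<a,-115+s,-10+(70-off)*np.sin(th)); y=np.where(s<a,-80+off,-10-(70-off)*np.cos(th))
    y=y+np.where(s>a+b,s-a-b,0); return np.c_[x,y]
def T(p,xy):
    c,s=np.cos(p[2]),np.sin(p[2]);return np.c_[p[0]*1000+c*xy[:,0]-s*xy[:,1],p[1]*1000+s*xy[:,0]+c*xy[:,1]]/1000
def fit(ci,img,p0,s):
    g=cv2.GaussianBlur(img.min(axis=2).astype(np.float32),(0,0),1.2)
    def f(p):
        t=0
        for o in(-1,1):
            for k,w in((17.5,1),(14.5,.5),(20.5,.5),(10.5,-1),(24.5,-1)):
                P=T(p,centre(s,o*k));uv=project(ci,np.c_[P,np.full(len(P),.08)]).astype(np.float32)
                t-=w*cv2.remap(g,uv[:,0].copy(),uv[:,1].copy(),1).mean()
        return t
    r=minimize(f,p0,method='Nelder-Mead',options=dict(initial_simplex=np.array(p0)+np.array([[0,0,0],[.006,0,0],[0,.006,0],[0,0,.03]])));return r.x,r.fun,f(p0)
E
python3 - <<'E'
from workcell import *
from fit import *
p0=[.5489,.1061,np.radians(-22.17)]
ciw=np.load('w1ci.npy',allow_pickle=True).item();w=cv2.imread('pics/w1.png')
s=np.r_[np.arange(2,20,2),np.arange(110,330,2)]
pw=fit(ciw,w,p0,s);pt=fit(camera_info('top'),cv2.imread('pics/top0.png'),p0,np.r_[np.arange(2,20,2),np.arange(110,290,2)])
print(pw,pt)
v=w.copy()
for o in(-17.5,17.5):
    P=T(pw[0],centre(s,o))
    for u in project(ciw,np.c_[P,np.full(len(P),.08)]): cv2.circle(v,tuple(int(a) for a in u),1,(0,0,255),-1)
# knob: dark blob on top in depth
P=cloud(ciw,np.load('w1.npy'));m=np.zeros(P.shape[:2],bool);m[180:240,320:400]=1
m&=(P[...,2]>.12)&(P[...,2]<.15)
q=P[m];print('knob',m.sum(),np.median(q,0),q[:,2].max(),np.argwhere(m).mean(0))
k=q[q[:,2]>.136];print(len(k),(k.min(0)+k.max(0))/2,k.mean(0))
for pp in(pw[0],pt[0]):
    c,s_=np.cos(pp[2]),np.sin(pp[2]);D=k.mean(0)[:2]-pp[:2];print('knob track',c*D[0]+s_*D[1],-s_*D[0]+c*D[1])
cv2.imwrite('pics/w1fit.png',v[:260,250:640])
E
```

```text
(array([ 0.54689069,  0.10481418, -0.39038725]), np.float64(-641.3250122070312), np.float32(-580.4614)) (array([ 0.54881234,  0.10581831, -0.38511302]), np.float64(-302.38751220703125), np.float32(-301.4976))
knob 481 [0.47097342 0.05449438 0.13835836] 0.14086914440534665 [228.3970894  359.27858628]
311 [0.47010111 0.05148212 0.13847143] [0.47060465 0.05212497 0.13883857]
knob track -0.05049571686613714 -0.07775535509077355
knob track -0.0523088003082168 -0.07914042573811624
```

View pics/w1fit.png

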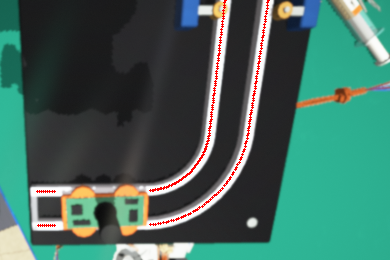

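Request:
send_rows([
  {"fingers": 0, "x": -0.7, "y": 0.75, "z": 0, "roll": 0},
  {"fingers": 0, "x": -0.7, "y": 0.75, "z": 0, "roll": 0},
  {"fingers": 0, "x": -0.7, "y": 0.75, "z": 0, "roll": 0},
  {"fingers": 0, "x": -0.7, "y": 0.75, "z": 0, "roll": 0},
  {"fingers": 0, "x": 0, "y": 0, "z": 1.8, "roll": 0},
  {"fingers": 0, "x": 0, "y": 0, "z": 1.8, "roll": 0},
  {"fingers": 0, "x": 0, "y": 0, "z": 1.8, "roll": 0},
  {"fingers": 0, "x": 0, "y": 0, "z": 1.8, "roll": 0},
  {"fingers": 0, "x": 0, "y": 0, "z": 1.8, "roll": 0},
  {"fingers": 0, "x": 0, "y": 0, "z": 1.8, "roll": 0},
  {"fingers": 0, "x": 0, "y": 0, "z": 1.8, "roll": 0},
  {"fingers": 0.65, "x": 0, "y": 0, "z": 0, "roll": 0},
  {"fingers": 0.65, "x": 0, "y": 0, "z": 0, "roll": 0},
  {"fingers": 0.65, "x": 0, "y": 0, "z": 0, "roll": 0},
  {"fingers": 0.65, "x": 0, "y": 0, "z": 0, "roll": 0},
  {"fingers": 0.65, "x": 0, "y": 0, "z": 0, "roll": 0},
  {"fingers": 0.65, "x": 0, "y": 0, "z": 0, "roll": 0},
])

```text
t: 5.05
eef_pos: [0.4688, 0.0565, 0.1057]
tool_rot: [0.0, 0.83, 0.558, 0.0]
contact_force: [-0.3, -0.0, -0.0]
gripper_width: 0.0301
```

Run:
```python
from workcell import *
from h import *
s=get_state();print(s['t'],s['q'],s['eef_pos'],s['tool_rot'],s['contact_force'],s['gripper_width'])
p,d=camera('wrist');cv2.imwrite('pics/w2.png',p)
```

```text
5.05 [-0.27550619  0.72629288  0.09365614  2.13619931 -0.22131905  0.28711353
 -0.37987424] [0.46879149 0.05651347 0.10569797] [1.24673291e-04 8.29873256e-01 5.57951805e-01 3.82705551e-04] [-0.34955136 -0.03181909 -0.0390249 ] 0.03007881397703935
```

View pics/w2.png

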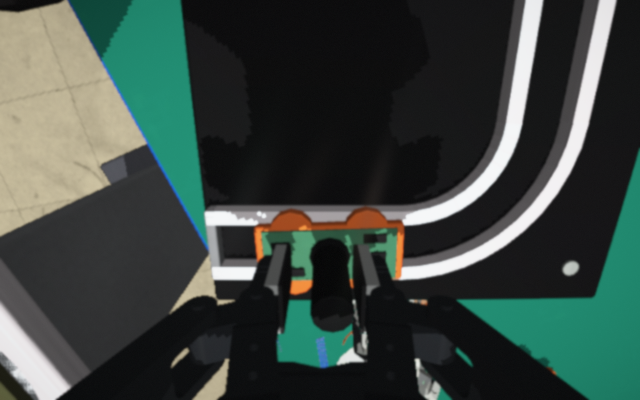

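Knob at (330,280), between the pads (278 and 365), the tool about 4 mm left of the centreline. I'll shift right, close to a loose 22 mm and start pushing.

Request:
send_rows([
  {"fingers": 0.65, "x": -0.2, "y": 0.1, "z": 0.1, "roll": 0},
  {"fingers": 0.7, "x": -0.2, "y": 0.1, "z": 0.1, "roll": 0},
  {"fingers": 0.74, "x": 0, "y": 0, "z": 0, "roll": 0},
  {"fingers": 0.74, "x": 0, "y": 0, "z": 0, "roll": 0},
  {"fingers": 0.74, "x": 0, "y": 0.3, "z": 0, "roll": 0},
  {"fingers": 0.74, "x": 0, "y": 0.3, "z": 0, "roll": 0},
  {"fingers": 0.74, "x": 0, "y": 0.3, "z": 0, "roll": 0},
  {"fingers": 0.74, "x": 0, "y": 0.3, "z": 0, "roll": 0},
  {"fingers": 0.74, "x": 0, "y": 0.3, "z": 0, "roll": 0},
])

```text
t: 6.0
eef_pos: [0.4828, 0.0463, 0.1033]
tool_rot: [-0.0, 0.83, 0.558, -0.0]
contact_force: [-1.7, 0.5, 0.5]
gripper_width: 0.0222
```

```bash
cat > plan.py <<'E'
from workcell import *
from fit import *
from scipy.optimize import brentq
import sys
TR=np.array([.5478,.1053,-.388])
def pose(s):
    r=centre([s])[0];f=centre([brentq(lambda a:np.hypot(*(centre([a])[0]-r))-44,s+10,s+60)])[0]
    return (r+f)/2,np.arctan2(f[1]-r[1],f[0]-r[0])
SS=np.arange(0,230,.25);PP=[pose(s) for s in SS];XY=np.array([p[0] for p in PP]);H=np.array([p[1] for p in PP])
XY=XY+2*np.c_[np.cos(H),np.sin(H)]   # tool leads knob by 2 mm
L=np.r_[0,np.cumsum(np.hypot(*np.diff(XY,axis=0).T))]
def now():
    s=get_state();D=(s['eef_pos'][:2]-TR[:2])*1000;c,n=np.cos(TR[2]),np.sin(TR[2])
    xy=np.array([c*D[0]+n*D[1],-n*D[0]+c*D[1]]);y=rot(s['tool_rot']).apply([0,1,0])
    F=s['contact_force'];f=np.array([c*F[0]+n*F[1],-n*F[0]+c*F[1],F[2]])
    h=np.arctan2(y[1],y[0])-TR[2]
    i=np.argmin(np.hypot(*(XY-xy).T));e=xy-XY[i]
    print('t',round(s['t'],2),'track xy',xy.round(1),'z',s['eef_pos'][2].round(4),'head',np.degrees(h).round(1),'want',np.degrees(H[i]).round(1),'lat',round(-np.sin(H[i])*e[0]+np.cos(H[i])*e[1],1),'F track',f.round(1),'w',round(s['gripper_width'],4),'q7',s['q'][6].round(2))
    return xy,h,i
if __name__=='__main__':
    xy,h,i=now();n,step=int(sys.argv[1]),float(sys.argv[2]);c0=xy;h0=h;out=[]
    e=xy-XY[i];e0=-np.sin(H[i])*e[0]+np.cos(H[i])*e[1]
    for k in range(1,n+1):
        l=L[i]+step*k;x=np.array([np.interp(l,L,XY[:,j]) for j in(0,1)]);hh=np.interp(l,L,H)
        w=max(0,1-k/5);x=x+w*e0*np.array([-np.sin(hh),np.cos(hh)])
        d=x-c0;c,s=np.cos(h0),np.sin(h0)
        out.append((round((-s*d[0]+c*d[1])/10,2),round((c*d[0]+s*d[1])/10,2),round(np.degrees(h0-hh),1)));c0=x;h0-=np.radians(out[-1][2])
    print('x,y,roll');[print(o) for o in out]
E
python3 plan.py 18 4
```

```text
t 6.0 track xy [-37.8 -79.2] z 0.1033 head 0.1 want 0.0 lat 0.8 F track [-1.7 -0.2  0.5] w 0.0222 q7 -0.36
x,y,roll
(np.float64(-0.02), np.float64(0.41), np.float64(0.1))
(np.float64(-0.02), np.float64(0.4), np.float64(-0.0))
(np.float64(-0.01), np.float64(0.4), np.float64(-0.2))
(np.float64(0.0), np.float64(0.4), np.float64(-0.5))
(np.float64(0.01), np.float64(0.4), np.float64(-0.7))
(np.float64(0.04), np.float64(0.4), np.float64(-1.1))
(np.float64(0.04), np.float64(0.4), np.float64(-1.4))
(np.float64(0.04), np.float64(0.4), np.float64(-1.7))
(np.float64(0.05), np.float64(0.4), np.float64(-2.0))
(np.float64(0.04), np.float64(0.4), np.float64(-2.3))
(np.float64(0.04), np.float64(0.4), np.float64(-2.7))
(np.float64(0.04), np.float64(0.4), np.float64(-2.9))
(np.float64(0.03), np.float64(0.4), np.float64(-3.4))
(np.float64(0.02), np.float64(0.4), np.float64(-3.4))
(np.float64(0.02), np.float64(0.4), np.float64(-3.5))
(np.float64(0.02), np.float64(0.4), np.float64(-3.4))
(np.float64(0.02), np.float64(0.4), np.float64(-3.5))
(np.float64(0.02), np.float64(0.4), np.float64(-3.4))
```

Request:
send_rows([
  {"fingers": 0.74, "x": -0.02, "y": 0.4, "z": 0, "roll": 0},
  {"fingers": 0.74, "x": -0.02, "y": 0.4, "z": 0, "roll": 0},
  {"fingers": 0.74, "x": -0.01, "y": 0.4, "z": 0, "roll": -0.2},
  {"fingers": 0.74, "x": 0, "y": 0.4, "z": 0, "roll": -0.5},
  {"fingers": 0.74, "x": 0.01, "y": 0.4, "z": 0, "roll": -0.7},
  {"fingers": 0.74, "x": 0.04, "y": 0.4, "z": 0, "roll": -1.1},
  {"fingers": 0.74, "x": 0.04, "y": 0.4, "z": 0, "roll": -1.4},
  {"fingers": 0.74, "x": 0.04, "y": 0.4, "z": 0, "roll": -1.7},
  {"fingers": 0.74, "x": 0.05, "y": 0.4, "z": 0, "roll": -2.0},
  {"fingers": 0.74, "x": 0.04, "y": 0.4, "z": 0, "roll": -2.3},
])

```text
t: 7.0
eef_pos: [0.521, 0.0343, 0.1033]
tool_rot: [-0.0, 0.778, 0.629, -0.0]
contact_force: [-1.7, 0.7, 2.5]
gripper_width: 0.0219
```

```bash
python3 plan.py 14 4
```

```text
t 7.0 track xy [  2.  -75.8] z 0.1033 head 10.1 want 10.0 lat 0.0 F track [-1.9  0.   2.5] w 0.0219 q7 -0.24
x,y,roll
(np.float64(0.04), np.float64(0.41), np.float64(-2.5))
(np.float64(0.04), np.float64(0.4), np.float64(-3.1))
(np.float64(0.03), np.float64(0.4), np.float64(-3.3))
(np.float64(0.02), np.float64(0.4), np.float64(-3.4))
(np.float64(0.02), np.float64(0.4), np.float64(-3.5))
(np.float64(0.02), np.float64(0.4), np.float64(-3.4))
(np.float64(0.02), np.float64(0.4), np.float64(-3.5))
(np.float64(0.02), np.float64(0.4), np.float64(-3.4))
(np.float64(0.02), np.float64(0.4), np.float64(-3.5))
(np.float64(0.02), np.float64(0.4), np.float64(-3.4))
(np.float64(0.02), np.float64(0.4), np.float64(-3.5))
(np.float64(0.02), np.float64(0.4), np.float64(-3.4))
(np.float64(0.02), np.float64(0.4), np.float64(-3.5))
(np.float64(0.02), np.float64(0.4), np.float64(-3.4))
```

Request:
send_rows([
  {"fingers": 0.74, "x": 0.04, "y": 0.4, "z": 0, "roll": -2.5},
  {"fingers": 0.74, "x": 0.04, "y": 0.4, "z": 0, "roll": -3.1},
  {"fingers": 0.74, "x": 0.03, "y": 0.4, "z": 0, "roll": -3.3},
  {"fingers": 0.74, "x": 0.02, "y": 0.4, "z": 0, "roll": -3.4},
  {"fingers": 0.74, "x": 0.02, "y": 0.4, "z": 0, "roll": -3.4},
  {"fingers": 0.74, "x": 0.02, "y": 0.4, "z": 0, "roll": -3.4},
  {"fingers": 0.74, "x": 0.02, "y": 0.4, "z": 0, "roll": -3.4},
  {"fingers": 0.74, "x": 0.02, "y": 0.4, "z": 0, "roll": -3.4},
])

```text
t: 7.8
eef_pos: [0.5527, 0.035, 0.1032]
tool_rot: [-0.0, 0.617, 0.787, -0.0]
contact_force: [-2.5, -0.3, 1.8]
gripper_width: 0.0222
```

```bash
python3 plan.py 14 4
```

```text
t 7.8 track xy [ 31.1 -63.3] z 0.1032 head 36.1 want 35.9 lat -0.8 F track [-2.2 -1.3  1.8] w 0.0222 q7 0.03
x,y,roll
(np.float64(0.04), np.float64(0.4), np.float64(-3.3))
(np.float64(0.04), np.float64(0.4), np.float64(-3.4))
(np.float64(0.04), np.float64(0.4), np.float64(-3.5))
(np.float64(0.04), np.float64(0.4), np.float64(-3.4))
(np.float64(0.04), np.float64(0.4), np.float64(-3.5))
(np.float64(0.02), np.float64(0.4), np.float64(-3.4))
(np.float64(0.02), np.float64(0.4), np.float64(-3.5))
(np.float64(0.02), np.float64(0.4), np.float64(-3.4))
(np.float64(0.02), np.float64(0.4), np.float64(-3.5))
(np.float64(0.02), np.float64(0.4), np.float64(-3.4))
(np.float64(0.02), np.float64(0.4), np.float64(-3.4))
(np.float64(0.01), np.float64(0.4), np.float64(-3.1))
(np.float64(-0.0), np.float64(0.4), np.float64(-2.7))
(np.float64(-0.01), np.float64(0.4), np.float64(-2.4))
```

Request:
send_rows([
  {"fingers": 0.74, "x": 0.04, "y": 0.4, "z": 0, "roll": -3.4},
  {"fingers": 0.74, "x": 0.04, "y": 0.4, "z": 0, "roll": -3.4},
  {"fingers": 0.74, "x": 0.04, "y": 0.4, "z": 0, "roll": -3.4},
  {"fingers": 0.74, "x": 0.04, "y": 0.4, "z": 0, "roll": -3.4},
  {"fingers": 0.74, "x": 0.04, "y": 0.4, "z": 0, "roll": -3.4},
  {"fingers": 0.74, "x": 0.02, "y": 0.4, "z": 0, "roll": -3.4},
  {"fingers": 0.74, "x": 0.02, "y": 0.4, "z": 0, "roll": -3.4},
  {"fingers": 0.74, "x": 0.02, "y": 0.4, "z": 0, "roll": -3.4},
])

```text
t: 8.6
eef_pos: [0.5806, 0.0504, 0.1032]
tool_rot: [0.0, 0.415, 0.91, -0.001]
contact_force: [-0.7, -1.2, 1.0]
gripper_width: 0.0224
```

```bash
python3 plan.py 14 4
```

```text
t 8.6 track xy [ 51.1 -38.4] z 0.1032 head 63.2 want 63.3 lat -0.9 F track [-0.2 -1.4  1. ] w 0.0224 q7 0.33
x,y,roll
(np.float64(0.04), np.float64(0.4), np.float64(-3.6))
(np.float64(0.04), np.float64(0.4), np.float64(-3.4))
(np.float64(0.04), np.float64(0.4), np.float64(-3.4))
(np.float64(0.03), np.float64(0.4), np.float64(-3.1))
(np.float64(0.02), np.float64(0.4), np.float64(-2.7))
(np.float64(-0.01), np.float64(0.4), np.float64(-2.4))
(np.float64(-0.02), np.float64(0.4), np.float64(-2.1))
(np.float64(-0.02), np.float64(0.4), np.float64(-1.8))
(np.float64(-0.02), np.float64(0.4), np.float64(-1.5))
(np.float64(-0.02), np.float64(0.4), np.float64(-1.1))
(np.float64(-0.02), np.float64(0.4), np.float64(-0.9))
(np.float64(-0.01), np.float64(0.4), np.float64(-0.5))
(np.float64(-0.01), np.float64(0.4), np.float64(-0.3))
(np.float64(-0.0), np.float64(0.4), np.float64(0.0))
```

Request:
send_rows([
  {"fingers": 0.74, "x": 0.04, "y": 0.4, "z": 0, "roll": -3.5},
  {"fingers": 0.74, "x": 0.04, "y": 0.4, "z": 0, "roll": -3.4},
  {"fingers": 0.74, "x": 0.04, "y": 0.4, "z": 0, "roll": -3.4},
  {"fingers": 0.74, "x": 0.03, "y": 0.4, "z": 0, "roll": -3.1},
  {"fingers": 0.74, "x": 0.02, "y": 0.4, "z": 0, "roll": -2.7},
  {"fingers": 0.74, "x": -0.01, "y": 0.4, "z": 0, "roll": -2.4},
  {"fingers": 0.74, "x": -0.02, "y": 0.4, "z": 0, "roll": -2.1},
  {"fingers": 0.74, "x": -0.02, "y": 0.4, "z": 0, "roll": -1.8},
  {"fingers": 0.74, "x": -0.02, "y": 0.4, "z": 0, "roll": -1.5},
  {"fingers": 0.74, "x": -0.02, "y": 0.4, "z": 0, "roll": -1.1},
  {"fingers": 0.74, "x": -0.02, "y": 0.4, "z": 0, "roll": -0.9},
  {"fingers": 0.74, "x": 0, "y": 0, "z": 0, "roll": 0},
])

```text
t: 9.8
eef_pos: [0.6052, 0.0894, 0.1033]
tool_rot: [0.0, 0.201, 0.98, 0.001]
contact_force: [0.9, 0.5, 0.3]
gripper_width: 0.0222
```

Run:
```python
from plan import *
now()
ci=camera_info('wrist');p,d=camera('wrist');cv2.imwrite('pics/w3.png',p)
# stop: predicted pixel of exit-leg points at z .095, y=60..170
for y in(40,60,80,100,120,140):
    print(y,project(ci,np.c_[T(TR,np.array([[60.,y],[35.,y],[85.,y]])),np.full(3,.093)]).round().tolist())
```

```text
t 9.8 track xy [59.2  7. ] z 0.1033 head 89.0 want 89.6 lat 0.7 F track [0.6 0.8 0.3] w 0.0222 q7 0.62
40 [[386.0, 252.0], [388.0, 207.0], [383.0, 293.0]]
60 [[424.0, 252.0], [428.0, 207.0], [420.0, 293.0]]
80 [[462.0, 251.0], [468.0, 206.0], [456.0, 292.0]]
100 [[500.0, 250.0], [508.0, 205.0], [493.0, 291.0]]
120 [[538.0, 249.0], [547.0, 205.0], [529.0, 290.0]]
140 [[575.0, 249.0], [586.0, 204.0], [564.0, 289.0]]
```

View pics/w3.png

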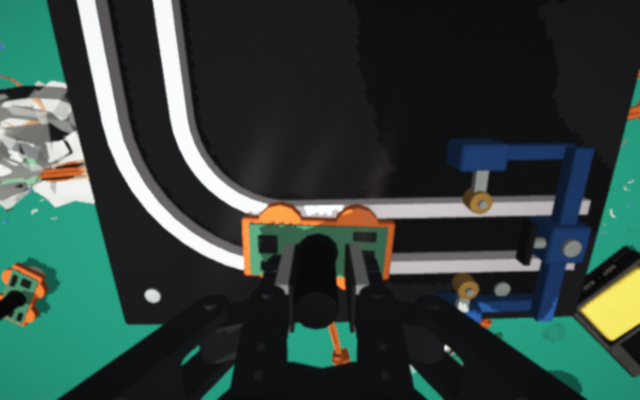

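View: rollers at (480,200) and (465,288), at about track y = 85.5. The buffer face at (525,240) is near y = 113 to 114, so the knob's home is near y = 74. Carrier level in the channel. I'll move up to the rollers, slightly lower on the knob.

Request:
send_rows([
  {"fingers": 0.74, "x": -0.02, "y": 0.4, "z": 0, "roll": -1},
  {"fingers": 0.74, "x": -0.02, "y": 0.4, "z": 0.1, "roll": 0},
  {"fingers": 0.74, "x": 0, "y": 0.4, "z": 0.1, "roll": 0},
  {"fingers": 0.74, "x": 0, "y": 0.4, "z": 0.1, "roll": 0},
  {"fingers": 0.74, "x": 0, "y": 0.4, "z": 0.1, "roll": 0},
  {"fingers": 0.74, "x": 0, "y": 0.4, "z": 0, "roll": 0},
  {"fingers": 0.74, "x": 0, "y": 0.4, "z": 0, "roll": 0},
  {"fingers": 0.74, "x": 0, "y": 0.4, "z": 0, "roll": 0},
  {"fingers": 0.74, "x": 0, "y": 0.4, "z": 0, "roll": 0},
  {"fingers": 0.74, "x": 0, "y": 0.2, "z": 0, "roll": 0},
  {"fingers": 0.74, "x": 0, "y": 0, "z": 0, "roll": 0},
])

```text
t: 10.95
eef_pos: [0.6198, 0.1239, 0.0994]
tool_rot: [0.0, 0.193, 0.981, 0.0]
contact_force: [0.8, -0.5, -0.6]
gripper_width: 0.0224
```

```bash
python3 -c "
from plan import *
now()"
```

```text
t 10.95 track xy [59.6 44.4] z 0.0994 head 90.0 want 90.0 lat 0.4 F track [ 0.9 -0.2 -0.6] w 0.0224 q7 0.6
```

Request:
send_rows([
  {"fingers": 0.74, "x": 0, "y": 0.2, "z": 0, "roll": 0},
  {"fingers": 0.74, "x": 0, "y": 0.2, "z": 0, "roll": 0},
  {"fingers": 0.74, "x": 0, "y": 0.2, "z": 0, "roll": 0},
  {"fingers": 0.74, "x": 0, "y": 0.2, "z": 0, "roll": 0},
])

```text
t: 11.35
eef_pos: [0.6227, 0.1304, 0.0993]
tool_rot: [0.0, 0.193, 0.981, -0.0]
contact_force: [-0.7, -1.8, 0.7]
gripper_width: 0.0226
```

Request:
send_rows([
  {"fingers": 0.74, "x": 0, "y": 0.1, "z": 0, "roll": 0},
  {"fingers": 0.74, "x": 0, "y": 0.1, "z": 0, "roll": 0},
  {"fingers": 0.74, "x": 0, "y": 0.1, "z": 0, "roll": 0},
])

```text
t: 11.65
eef_pos: [0.6238, 0.1331, 0.0993]
tool_rot: [-0.0, 0.193, 0.981, -0.0]
contact_force: [-0.4, -1.8, 1.0]
gripper_width: 0.0226
```

```bash
python3 -c "
from plan import *
now()"
```

```text
t 11.65 track xy [59.8 54.5] z 0.0993 head 89.9 want 90.0 lat 0.2 F track [ 0.3 -1.9  1. ] w 0.0226 q7 0.59
```

Request:
send_rows([
  {"fingers": 0.74, "x": 0, "y": 0.1, "z": 0, "roll": 0},
  {"fingers": 0.74, "x": 0, "y": 0.1, "z": 0, "roll": 0},
  {"fingers": 0.74, "x": 0, "y": 0.1, "z": 0, "roll": 0},
  {"fingers": 0.74, "x": 0, "y": 0, "z": 0, "roll": 0},
])

```text
t: 12.05
eef_pos: [0.6244, 0.1356, 0.0992]
tool_rot: [-0.0, 0.193, 0.981, -0.001]
contact_force: [-2.4, -2.8, 2.8]
gripper_width: 0.0222
```

Request:
send_rows([
  {"fingers": 0.74, "x": 0, "y": 0.1, "z": 0, "roll": 0},
  {"fingers": 0.74, "x": 0, "y": 0.1, "z": 0, "roll": 0},
  {"fingers": 0.74, "x": 0, "y": 0, "z": 0, "roll": 0},
])

```text
t: 12.35
eef_pos: [0.6244, 0.136, 0.0991]
tool_rot: [-0.001, 0.194, 0.981, -0.002]
contact_force: [-4.4, -5.1, 4.4]
gripper_width: 0.0225
```

Request:
send_rows([
  {"fingers": 0.74, "x": 0, "y": 0.1, "z": 0, "roll": 0},
  {"fingers": 0.74, "x": 0, "y": 0.1, "z": 0, "roll": 0},
  {"fingers": 0.74, "x": 0, "y": 0, "z": 0, "roll": 0},
])

```text
t: 12.65
eef_pos: [0.625, 0.1363, 0.0992]
tool_rot: [-0.001, 0.194, 0.981, -0.003]
contact_force: [-5.2, -7.7, 6.9]
gripper_width: 0.0225
```

```bash
python3 -c "
from plan import *
now()"
```

```text
t 12.65 track xy [59.7 57.9] z 0.0992 head 89.9 want 90.0 lat 0.3 F track [-1.9 -9.1  6.9] w 0.0225 q7 0.59
```

Request:
send_rows([
  {"fingers": 0.74, "x": 0, "y": 0.1, "z": 0, "roll": 0},
  {"fingers": 0.74, "x": 0, "y": 0, "z": 0, "roll": 0},
  {"fingers": 0.74, "x": 0, "y": 0, "z": 0, "roll": 0},
])

```text
t: 12.95
eef_pos: [0.6255, 0.1365, 0.0992]
tool_rot: [-0.001, 0.194, 0.981, -0.003]
contact_force: [-5.1, -7.6, 6.9]
gripper_width: 0.0224
```

Run:
```python
from plan import *
now()
p,d=camera('wrist');cv2.imwrite('pics/w4.png',cv2.resize(p[150:350,220:560],None,fx=2,fy=2))
```

```text
t 12.95 track xy [60.1 58.3] z 0.0992 head 89.8 want 90.0 lat -0.1 F track [-1.9 -9.   6.9] w 0.0224 q7 0.59
```

View pics/w4.png

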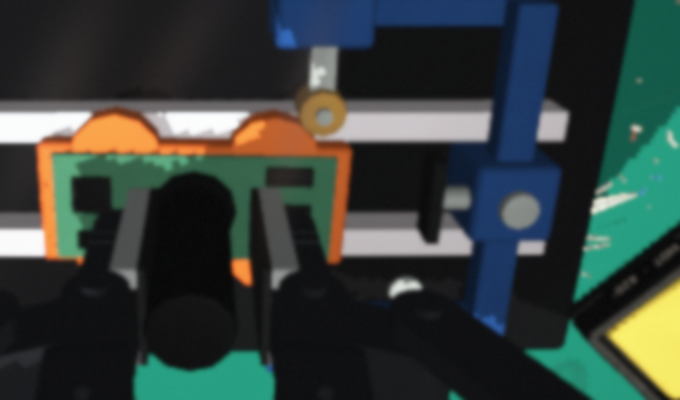

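The front bulge bears on the roller and the carrier is level. I'll continue in small steps.

Request:
send_rows([
  {"fingers": 0.74, "x": 0, "y": 0.1, "z": 0, "roll": 0},
  {"fingers": 0.74, "x": 0, "y": 0, "z": 0, "roll": 0},
])

```text
t: 13.2
eef_pos: [0.626, 0.137, 0.0993]
tool_rot: [-0.001, 0.194, 0.981, -0.004]
contact_force: [-5.1, -7.6, 8.3]
gripper_width: 0.0224
```

Request:
send_rows([
  {"fingers": 0.74, "x": 0, "y": 0.1, "z": 0, "roll": 0},
  {"fingers": 0.74, "x": 0, "y": 0, "z": 0, "roll": 0},
])

```text
t: 13.4
eef_pos: [0.6266, 0.1381, 0.0993]
tool_rot: [-0.001, 0.194, 0.981, -0.003]
contact_force: [-4.1, -8.8, 6.3]
gripper_width: 0.0223
```

```bash
python3 -c "
from plan import *
now()"
```

```text
t 13.4 track xy [60.5 60.2] z 0.0993 head 89.8 want 90.0 lat -0.5 F track [-0.5 -9.7  6.3] w 0.0223 q7 0.58
```

Request:
send_rows([
  {"fingers": 0.74, "x": 0, "y": 0.1, "z": 0, "roll": 0},
  {"fingers": 0.74, "x": 0, "y": 0, "z": 0, "roll": 0},
])

```text
t: 13.6
eef_pos: [0.6271, 0.1396, 0.0992]
tool_rot: [-0.001, 0.194, 0.981, -0.003]
contact_force: [-3.5, -6.7, 6.3]
gripper_width: 0.0221
```

Request:
send_rows([
  {"fingers": 0.74, "x": 0, "y": 0.1, "z": 0, "roll": 0},
  {"fingers": 0.74, "x": 0, "y": 0, "z": 0, "roll": 0},
])

```text
t: 13.8
eef_pos: [0.6278, 0.1414, 0.0992]
tool_rot: [-0.0, 0.194, 0.981, -0.002]
contact_force: [-3.3, -6.4, 4.2]
gripper_width: 0.0224
```

Request:
send_rows([
  {"fingers": 0.74, "x": 0, "y": 0.1, "z": 0, "roll": 0},
  {"fingers": 0.74, "x": 0, "y": 0, "z": 0, "roll": 0},
])

```text
t: 14.0
eef_pos: [0.6284, 0.1435, 0.0992]
tool_rot: [-0.0, 0.194, 0.981, -0.001]
contact_force: [-1.8, -3.6, 2.8]
gripper_width: 0.0222
```

```bash
python3 -c "
from plan import *
now()"
```

```text
t 14.0 track xy [60.2 65.9] z 0.0992 head 89.9 want 90.0 lat -0.2 F track [-0.4 -4.   2.8] w 0.0222 q7 0.58
```

Request:
send_rows([
  {"fingers": 0.74, "x": 0, "y": 0.05, "z": 0, "roll": 0},
  {"fingers": 0.74, "x": 0, "y": 0.05, "z": 0, "roll": 0},
  {"fingers": 0.74, "x": 0, "y": 0, "z": 0, "roll": 0},
])

```text
t: 14.3
eef_pos: [0.6294, 0.1477, 0.0992]
tool_rot: [0.0, 0.193, 0.981, 0.001]
contact_force: [-1.1, -0.5, -0.7]
gripper_width: 0.0225
```

Request:
send_rows([
  {"fingers": 0.74, "x": 0, "y": 0.05, "z": 0, "roll": 0},
  {"fingers": 0.74, "x": 0, "y": 0.05, "z": 0, "roll": 0},
  {"fingers": 0.74, "x": 0, "y": 0, "z": 0, "roll": 0},
])

```text
t: 14.6
eef_pos: [0.6297, 0.1482, 0.0994]
tool_rot: [0.0, 0.193, 0.981, 0.001]
contact_force: [-0.7, 0.5, -0.1]
gripper_width: 0.0224
```

Run:
```python
from plan import *
now()
p,d=camera('wrist');cv2.imwrite('pics/w5.png',cv2.resize(p[150:350,220:560],None,fx=2,fy=2))
```

```text
t 14.6 track xy [59.6 70.7] z 0.0994 head 90.0 want 90.0 lat 0.4 F track [-0.9  0.2 -0.1] w 0.0224 q7 0.58
```

View pics/w5.png

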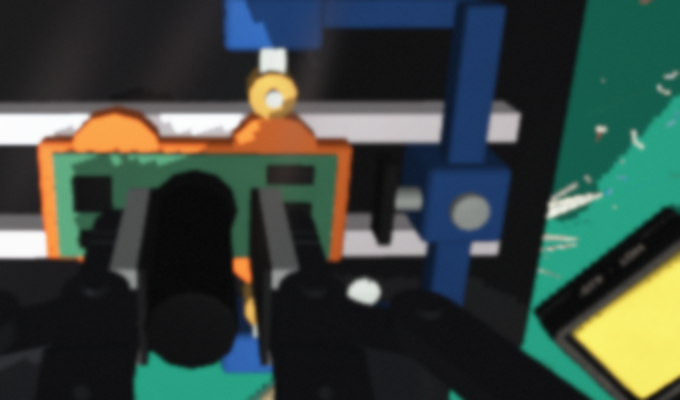

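The roller is on the crest of the bulge (275,95). About 7 mm remain to the buffer.

Request:
send_rows([
  {"fingers": 0.74, "x": 0, "y": 0.1, "z": 0, "roll": 0},
  {"fingers": 0.74, "x": 0, "y": 0.1, "z": 0, "roll": 0},
  {"fingers": 0.74, "x": 0, "y": 0.1, "z": 0, "roll": 0},
  {"fingers": 0.74, "x": 0, "y": 0, "z": 0, "roll": 0},
])

```text
t: 15.05
eef_pos: [0.631, 0.1509, 0.0995]
tool_rot: [0.0, 0.193, 0.981, 0.001]
contact_force: [0.4, 1.3, 0.5]
gripper_width: 0.022
```

Request:
send_rows([
  {"fingers": 0.74, "x": 0, "y": 0.1, "z": 0, "roll": 0},
  {"fingers": 0.74, "x": 0, "y": 0.1, "z": 0, "roll": 0},
  {"fingers": 0.74, "x": 0, "y": 0, "z": 0, "roll": 0},
])

```text
t: 15.35
eef_pos: [0.6313, 0.1517, 0.0992]
tool_rot: [-0.0, 0.193, 0.981, -0.0]
contact_force: [-0.3, -0.2, 0.1]
gripper_width: 0.0221
```

Run:
```python
from plan import *
now()
p,d=camera('wrist');cv2.imwrite('pics/w6.png',cv2.resize(p[150:350,220:560],None,fx=2,fy=2))
```

```text
t 15.35 track xy [59.8 74.5] z 0.0992 head 89.9 want 90.0 lat 0.2 F track [-0.2 -0.3  0.1] w 0.0221 q7 0.58
```

View pics/w6.png

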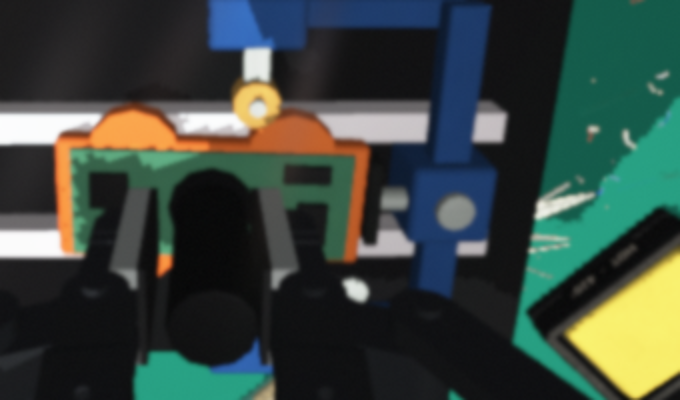

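It has snapped in: the roller is behind the front bulge and the deck is on the buffer. The rear pad is now about 4 mm behind the knob, so I'll close that gap and press gently.

Request:
send_rows([
  {"fingers": 0.74, "x": 0, "y": 0.1, "z": 0, "roll": 0},
  {"fingers": 0.74, "x": 0, "y": 0.1, "z": 0, "roll": 0},
  {"fingers": 0.74, "x": 0, "y": 0.1, "z": 0, "roll": 0},
  {"fingers": 0.74, "x": 0, "y": 0.05, "z": 0, "roll": 0},
  {"fingers": 0.74, "x": 0, "y": 0, "z": 0, "roll": 0},
])

```text
t: 15.9
eef_pos: [0.6327, 0.1552, 0.0993]
tool_rot: [-0.0, 0.193, 0.981, 0.0]
contact_force: [-0.1, -0.0, 0.2]
gripper_width: 0.022
```

Request:
send_rows([
  {"fingers": 0.74, "x": 0, "y": 0.1, "z": 0, "roll": 0},
  {"fingers": 0.74, "x": 0, "y": 0, "z": 0, "roll": 0},
])

```text
t: 16.1
eef_pos: [0.633, 0.1555, 0.0992]
tool_rot: [-0.0, 0.193, 0.981, -0.0]
contact_force: [-0.1, -0.8, -0.0]
gripper_width: 0.0222
```

Request:
send_rows([
  {"fingers": 0.74, "x": 0, "y": 0.1, "z": 0, "roll": 0},
  {"fingers": 0.74, "x": 0, "y": 0, "z": 0, "roll": 0},
])

```text
t: 16.3
eef_pos: [0.6334, 0.1555, 0.0992]
tool_rot: [-0.0, 0.194, 0.981, -0.001]
contact_force: [-1.4, -3.8, 0.6]
gripper_width: 0.0224
```

```bash
python3 -c "
from plan import *
now()"
```

```text
t 16.3 track xy [60.2 78.8] z 0.0992 head 89.9 want 90.0 lat -0.2 F track [ 0.1 -4.   0.6] w 0.0224 q7 0.57
```

Request:
send_rows([
  {"fingers": 0.74, "x": 0, "y": 0.1, "z": 0, "roll": 0},
  {"fingers": 0.74, "x": 0, "y": 0, "z": 0, "roll": 0},
])

```text
t: 16.5
eef_pos: [0.6337, 0.1555, 0.0992]
tool_rot: [-0.0, 0.194, 0.981, -0.002]
contact_force: [-0.2, -5.4, 1.9]
gripper_width: 0.0227
```

Request:
send_rows([
  {"fingers": 0.74, "x": 0, "y": 0.1, "z": 0, "roll": 0},
  {"fingers": 0.74, "x": 0, "y": 0, "z": 0, "roll": 0},
])

```text
t: 16.7
eef_pos: [0.6339, 0.1555, 0.0993]
tool_rot: [-0.0, 0.194, 0.981, -0.002]
contact_force: [-1.3, -6.5, 3.7]
gripper_width: 0.0223
```

```bash
python3 -c "
from plan import *
now()"
```

```text
t 16.7 track xy [60.7 79. ] z 0.0993 head 89.9 want 90.0 lat -0.7 F track [ 1.3 -6.5  3.7] w 0.0223 q7 0.57
```

Request:
send_rows([
  {"fingers": 0.74, "x": 0, "y": 0.1, "z": 0, "roll": 0},
  {"fingers": 0.74, "x": 0, "y": 0, "z": 0, "roll": 0},
])

```text
t: 16.9
eef_pos: [0.6342, 0.1556, 0.0993]
tool_rot: [-0.0, 0.194, 0.981, -0.003]
contact_force: [-2.2, -7.9, 4.2]
gripper_width: 0.0223
```

Request:
send_rows([
  {"fingers": 0.74, "x": 0, "y": 0.1, "z": 0, "roll": 0},
  {"fingers": 0.74, "x": 0, "y": 0, "z": 0, "roll": 0},
])

```text
t: 17.1
eef_pos: [0.6343, 0.1557, 0.0993]
tool_rot: [-0.001, 0.194, 0.981, -0.004]
contact_force: [-3.3, -10.1, 5.5]
gripper_width: 0.0222
```

```bash
python3 -c "
from plan import *
now()"
```

```text
t 17.1 track xy [61.1 79.4] z 0.0993 head 89.8 want 90.0 lat -1.1 F track [  0.8 -10.6   5.5] w 0.0222 q7 0.57
```

Request:
send_rows([
  {"fingers": 0.74, "x": 0, "y": 0.1, "z": 0, "roll": 0},
  {"fingers": 0.74, "x": 0, "y": 0, "z": 0, "roll": 0},
])

```text
t: 17.3
eef_pos: [0.6345, 0.1558, 0.0993]
tool_rot: [-0.001, 0.195, 0.981, -0.004]
contact_force: [-3.7, -10.5, 6.1]
gripper_width: 0.0223
```

```bash
python3 -c "
from plan import *
now()"
```

```text
t 17.3 track xy [61.1 79.6] z 0.0993 head 89.8 want 90.0 lat -1.1 F track [  0.6 -11.1   6.1] w 0.0223 q7 0.57
```

Request:
send_rows([
  {"fingers": 0.74, "x": 0, "y": 0.1, "z": 0, "roll": 0},
  {"fingers": 0.74, "x": 0, "y": 0, "z": 0, "roll": 0},
])

```text
t: 17.5
eef_pos: [0.6347, 0.156, 0.0993]
tool_rot: [-0.001, 0.195, 0.981, -0.005]
contact_force: [-3.1, -11.6, 8.0]
gripper_width: 0.0227
```

```bash
python3 -c "
from plan import *
now()"
```

```text
t 17.5 track xy [61.2 79.8] z 0.0993 head 89.8 want 90.0 lat -1.2 F track [  1.6 -11.9   8. ] w 0.0227 q7 0.57
```

Request:
send_rows([
  {"fingers": 0.74, "x": 0, "y": 0.1, "z": 0, "roll": 0},
  {"fingers": 0.74, "x": 0, "y": 0, "z": 0, "roll": 0},
])

```text
t: 17.7
eef_pos: [0.6348, 0.1562, 0.0993]
tool_rot: [-0.001, 0.195, 0.981, -0.006]
contact_force: [-4.0, -13.1, 9.1]
gripper_width: 0.0225
```

```bash
python3 -c "
from plan import *
now()"
```

```text
t 17.7 track xy [61.3 80.1] z 0.0993 head 89.7 want 90.0 lat -1.3 F track [  1.3 -13.6   9.1] w 0.0225 q7 0.57
```

Request:
send_rows([
  {"fingers": 0.74, "x": 0, "y": 0.1, "z": 0, "roll": 0},
  {"fingers": 0.74, "x": 0, "y": 0, "z": 0, "roll": 0},
])

```text
t: 17.9
eef_pos: [0.635, 0.1564, 0.0993]
tool_rot: [-0.001, 0.195, 0.981, -0.006]
contact_force: [-5.3, -12.7, 9.9]
gripper_width: 0.0224
```

Run:
```python
from plan import *
now()
p,d=camera('wrist');cv2.imwrite('pics/w7.png',cv2.resize(p[150:350,220:560],None,fx=2,fy=2))
```

```text
t 17.9 track xy [61.3 80.3] z 0.0993 head 89.7 want 90.0 lat -1.3 F track [ -0.1 -13.8   9.9] w 0.0224 q7 0.57
```

View pics/w7.png

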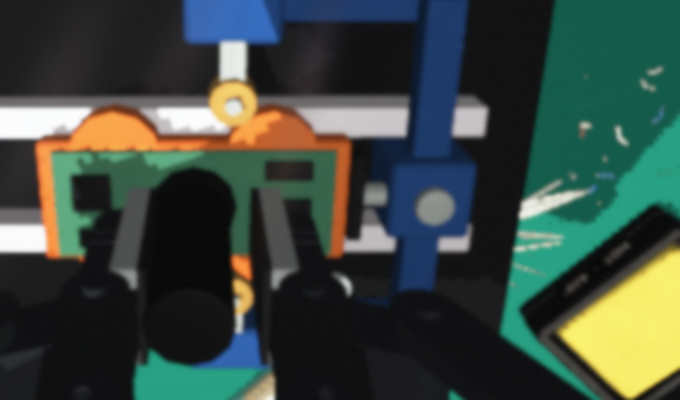

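The deck presses the buffer. The buffer-to-bolt distance shrank from 83 to 78 px, about 1 mm of give, which agrees with the force slope of about 4.3 N/mm. I'll back off now.

Request:
send_rows([
  {"fingers": 0.74, "x": 0, "y": -0.2, "z": 0, "roll": 0},
  {"fingers": 0.74, "x": 0, "y": -0.2, "z": 0, "roll": 0},
  {"fingers": 0.74, "x": 0, "y": -0.2, "z": 0, "roll": 0},
  {"fingers": 0.74, "x": 0, "y": -0.2, "z": 0, "roll": 0},
  {"fingers": 0.74, "x": 0, "y": 0, "z": 0, "roll": 0},
])

```text
t: 18.45
eef_pos: [0.6337, 0.1556, 0.0993]
tool_rot: [0.0, 0.194, 0.981, -0.001]
contact_force: [0.5, -5.9, 2.1]
gripper_width: 0.0223
```

```bash
python3 -c "
from plan import *
now()"
```

```text
t 18.45 track xy [60.5 79.1] z 0.0993 head 89.9 want 90.0 lat -0.5 F track [ 2.7 -5.3  2.1] w 0.0223 q7 0.57
```

Request:
send_rows([
  {"fingers": 0.74, "x": 0, "y": -0.2, "z": 0, "roll": 0},
  {"fingers": 0.74, "x": 0, "y": -0.2, "z": 0, "roll": 0},
  {"fingers": 0.74, "x": 0, "y": 0, "z": 0, "roll": 0},
])

```text
t: 18.75
eef_pos: [0.6316, 0.1547, 0.0993]
tool_rot: [-0.0, 0.193, 0.981, 0.001]
contact_force: [0.1, 0.6, 0.7]
gripper_width: 0.0221
```

```bash
python3 -c "
from plan import *
now()"
```

```text
t 18.75 track xy [58.8 77.5] z 0.0993 head 90.0 want 90.0 lat 1.2 F track [-0.1  0.6  0.7] w 0.0221 q7 0.58
```

Request:
send_rows([
  {"fingers": 0.6, "x": 0, "y": 0, "z": -0.1, "roll": 0},
  {"fingers": 0.55, "x": 0, "y": 0, "z": -0.1, "roll": 0},
  {"fingers": 0.55, "x": 0, "y": 0, "z": 0, "roll": 0},
  {"fingers": 0.55, "x": 0, "y": 0, "z": 0, "roll": 0},
  {"fingers": 0.55, "x": 0, "y": 0, "z": -0.5, "roll": 0},
  {"fingers": 0.55, "x": 0, "y": 0, "z": -1, "roll": 0},
  {"fingers": 0.55, "x": 0, "y": 0, "z": -1.5, "roll": 0},
  {"fingers": 0.55, "x": 0, "y": 0, "z": -1.5, "roll": 0},
  {"fingers": 0.55, "x": 0, "y": 0, "z": -1.5, "roll": 0},
  {"fingers": 0.55, "x": 0, "y": 0, "z": -1.5, "roll": 0},
  {"fingers": 0.55, "x": 0, "y": 0, "z": -1.5, "roll": 0},
  {"fingers": 0.55, "x": 0, "y": 0, "z": 0, "roll": 0},
])

```text
t: 19.95
eef_pos: [0.6336, 0.1538, 0.1944]
tool_rot: [0.002, 0.193, 0.981, 0.001]
contact_force: [0.2, 0.3, 0.1]
gripper_width: 0.0384
```

Run:
```python
from plan import *
now()
ci=camera_info('wrist');p,d=camera('wrist');cv2.imwrite('pics/w8.png',p)
P=cloud(ci,d);k=P[(P[...,2]>.134)&(P[...,2]<.148)];D=k[:,:2]-TR[:2];c,n=np.cos(TR[2]),np.sin(TR[2])
t=np.c_[c*D[:,0]+n*D[:,1],-n*D[:,0]+c*D[:,1],k[:,2]];t=t[(abs(t[:,0]-.06)<.02)&(abs(t[:,1]-.075)<.03)];print(len(t),t.mean(0),t.max(0))
```

```text
t 19.95 track xy [61.  77.3] z 0.1944 head 89.9 want 90.0 lat -1.0 F track [0.1 0.3 0.1] w 0.0384 q7 0.62
589 [0.05912272 0.07601288 0.13861413] [0.06859454 0.08477337 0.14060799]
```

View pics/w8.png

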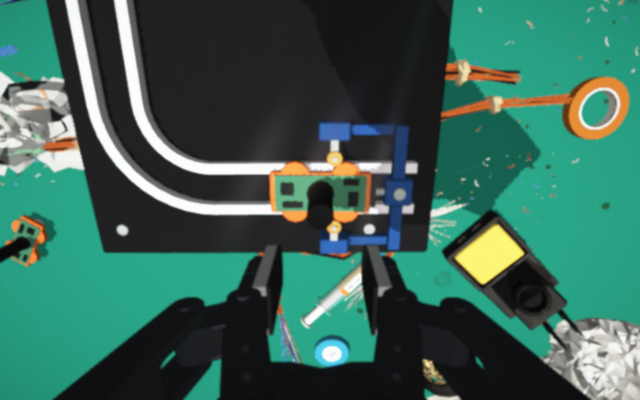

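The carrier sits level at the buffer, with both rollers (335,158) and (335,228) sprung in behind the front bulges. Knob top is at z = 0.1406, so it is not lifted, and track y is about 76 mm. The gripper is clear, so I'm handing in.

```bash
python3 -c "
from workcell import *
print(close_job())"
```

```text
the job is handed in; nothing more can be done
None
```

The carrier is home and the job is handed in at about 20 s of the 59 s. I pushed the carrier by its knob with a loose 22 mm hold, round the bend, past the brass rollers and onto the buffer, then let go and lifted clear.

**Forces on the way:**
- Pushing forces were about 1 to 3 N up to the rollers and about 10 N at the rollers.
- The final press on the buffer was about 13.8 N. At that point the tool was also pressing the carrier down with about 10 N.
- I could not read the force on the rails directly. Neither tool force component exceeded 14 N at any reading.

**Buffer give:** I put it at about 0.7 to 1.4 mm. The force slope was about 4.3 N/mm, the tool moved about 1.2 mm, and the picture showed roughly 1 mm, or nearer 1.4 mm on a finer scale. The joint value itself could not be read.

**Last checks:** The final picture shows the carrier level, both rollers behind the front bulges and the gripper clear. The knob top was at z = 0.1406 m (expected 0.140) and the knob at track y of about 76 mm. I did not re-measure the bystanders, but nothing in the path came near them.

**Disagreement:** The track positions fitted from the top and wrist cameras differed by about 2 mm. I used their average, and it was good enough for the push.

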